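Take the grinding jar off the bench mill

ROBOT

A 6-joint arm with a two-finger parallel gripper is mounted at the origin on a cart in front of the work surface, level with it; the furniture and walls round the work are solid. World frame = base frame: x ahead of the robot, y to its left, z up, the work surface at z = 0. Lengths are in m, angles in rad, forces in N, time in s.
With the tool pointing down it reaches from about 0.375 to 0.9 m from the base axis. Payload 3.1 kg.
Tool frame: the origin (TCP) lies at the centre of the arm's flange, where the gripper is bolted on; the fingertips stand 182 mm ahead of it and the grasp point (between the pads) lies 164 mm ahead of it; z points along the fingers, y is the line along which they close (so a half turn about z gives the same grasp; the last joint's range is limited). The gripper opens to 87 mm and grips with 3 to 60 N. Pads are 19 mm wide; open, the fingers measure 117 mm over their backs; the gripper's body (75 mm by 190 mm) begins 51 mm behind the grasp point.
Start: joints at [1.012, 0.527, 1.433, -0, 1.181, -0.178], TCP at [0.232, 0.58, 0.405] pointing down, gripper open.
Joint ranges: [-3.08, 3.08], [-0.75, 2.2], [0.22, 2.44], [-1.43, 4.57], [0, 2.65], [-2.85, 2.85]. Speed limits (rad/s): [2.79, 2.79, 3.14, 3.14, 3.14, 3.14].

INTERFACE

Orientations are given as a unit quaternion [x, y, z, w].
In Python, from rig import * gives the robot as it stands.
- The arm moves only by the tool move_arm, never from a script. Its argument "commands" is a list that holds one entry, the list of rows, each a list of 6 numbers: the shift along the tool's x, y, z in units of 40 mm (1.0 is 40 mm), then the turn, a rotation vector about the tool's x, y, z in rad. A call has 1 to 12 rows; each row is the pose to reach, as a shift and turn from the pose commanded when the call began, along the tool's axes at that moment; what a row does not reach only later rows make up. A row lasts 1/8 s, in which the tool goes at most 62.5 mm and 10.7 degrees, less where a joint would pass 70% of its speed; a pose out of reach is approached as far as the arm can. A call with a gripper value outside its range is refused whole. "claw" is the closure, from -1 (fully open) to 1 (shut), so that 0 is half open, set as the call begins (left out, the last holds). The fingers move at their own pace and stop on an object; "squeeze" is the grip in N (left out, the last holds). Time passes only in rows, so rows that repeat a pose let the fingers close. It gives the time, the measured TCP pose, the force, the opening and the grip force at its end, in the units of the state.
- get_obs(): the state, without advancing time (a new reading comes with each control period).
- camera(name): name is "side" or "top"; returns a dict with "pixels" (400x640x3 uint8, blue, green, red), "range_z" (400x640 float32, m along the optical axis (not along the pixel's ray), 0 where there is no reading), "camera_matrix" (3x3 intrinsics, pixels), "extrinsics" (4x4, takes a point from world to camera coordinates). Camera axes: x right, y up, looking along -z (the intrinsics and any distortion apply to the point x, -y, -z); pixel columns grow to the right and rows downward; lengths in m; the calibration is good to about 2 mm. A picture is of the moment at which its call begins.
- hand_in(): hands the job in; it is judged then, once.
The state is a dict: "time": time; "q": joint angles; "joint_velocities": joint speeds; "joint_torque": joint torques, N m; "position": TCP position; "tool_rot": TCP orientation; "ft_force": force on the tool from outside, world axes, zero at the start; "moment": the same for the moment, N m; "grip_width": finger opening in m; "grip_force": force on a finger pad.
Only numpy, scipy, OpenCV 4.12 (cv2) and the standard library are available. Lean on these libraries where they do the work, as an engineer would, in place of code of your own. Each camera call takes 0.05 s, during which the arm holds its last target. There are 200 camera calls.

TASK

Take the grinding jar off the bench mill: press the mill's release button fully down (it stays down), turn the jar a quarter turn anticlockwise as seen from above, and lift it straight off. Set the jar upright, flat in the empty end of the steel wash tray beside the glass beaker, without dropping it, and let go. Leave the beaker, the two bottles and the timer standing where they are.

Things in the scene. Friction and masses are not known exactly. Their poses are not given: they have to be found in the camera images.
- mill: Fixed white mill: housing 200 x 150 mm, deck 45 mm above the table. Origin on the table under the axis of the round bayonet mount; z up, -x points to the end with the release button. The mount: a ring 116 mm across and 17 high on the deck; two lips (inner radius 40 mm, 28 degrees each side of the mill's +x and -x, undersides 10 mm above the deck) hold the lugs of the jar, which rests on the deck.
- release (a joint): Travel of the release button in m: 0 up (locked), 0.010 fully down. It moves straight down against about 3 N of friction, has no spring and stays where it is left. A pin fixed to it locks the jar; the jar is free to turn from 0.008 on.
- button_top (a point): Centre of the top face of the release button, a grey round button 28 mm across on the mill's deck, 90 mm from the mount's axis along the mill's -x; its top is 14 mm above the deck when up and 4 mm when down. It moves with the button.
- jar: Steel jar, 72 mm across, 70 high, 0.25 to 0.5 kg. Origin: centre of underside; z up. Grip bar on its lid: 66 mm along the jar's x, 16 thick, 43 to 70 above the origin. Two foot lugs along +x and -x reach radius 47 mm. Locked, its x lies along the mill's x. With the button down it turns anticlockwise about 90 degrees to a stop, 2 to 3 mm play; from 60 degrees on it lifts straight up.
- jar_bar (a point): Middle of the jar's grip bar, on the jar's axis, 56.5 mm above its underside (13.5 mm below the bar's top).
- tray: Fixed shallow steel wash tray, 220 mm along its own y, 150 mm along its own x, 18 mm high with 4 mm walls; its floor is 4 mm above the table. Origin on the table under its centre. The beaker stands near one end of its long direction; the middle of the empty end lies 45 mm from the tray's centre along its own y, on the side away from the beaker.
- beaker: Loose glass beaker, 46 mm across, 58 mm high, standing in the tray about 70 mm from its centre along the tray's y. Origin at the centre of its underside.
- bottle: Loose round bottle with white screw cap, 60 mm across, 94 mm high, standing behind the mill and tray. Origin at the centre of its underside.
- dropper: Loose small round bottle with white screw cap, 34 mm across, 62 mm high, standing in front, between mill and tray. Origin at the centre of its underside.
- timer: Loose white timer lying on its back, 62 x 66 x 20 mm, at the right. Origin at the centre of its underside.
There are look-alikes about, which are no part of the job. What is shaped like the jar but blue is not meant.

How it is judged:
On the way, in this order (a step that is already met when the one before it is completed fails the run):
1. the release button is pressed down while the jar is still locked home in the mount (value of joint release above 0.008 m and angle between the x axis of jar and the x axis of mill, either way round below 0.25 rad and z of jar in the frame of mill below 0.05 m), for 0.1 s.
2. the jar is turned about a quarter turn (at least 57 degrees) while it still sits in the mount (angle between the x axis of jar and the x axis of mill, either way round above 1 rad and z of jar in the frame of mill below 0.056 m and horizontal distance between jar and mill below 0.008 m and angle between jar's own z axis and vertical below 0.15 rad), for 0.1 s.
3. the jar is lifted clear of the mount, upright (z of jar in the frame of mill above 0.065 m and angle between jar's own z axis and vertical below 0.35 rad), for 0.05 s.
At the end, for the whole second after the job is handed in: The jar stands upright, still and flat on the tray's floor (tilt under 0.06 rad), its axis within 45 mm of the long centre line and 5 to 80 mm from the middle, away from the beaker; the button is down; beaker (upright), bottles and timer are within 20 mm of where they stood (z of jar in the frame of tray between 0.001 and 0.008 m and angle between jar's own z axis and vertical below 0.06 rad and x of jar in the frame of tray between -0.045 and 0.045 m and y of jar in the frame of tray between -0.08 and -0.005 m and linear speed of jar below 0.02 m/s and value of joint release above 0.007 m and angle between beaker's own z axis and vertical below 0.1 rad and distance of each of beaker, bottle, dropper, timer from where it was at the start of the episode below 0.02 m); the robot touches nothing.
It fails at once if the jar is dropped or slammed into the tray (over 60 N) (contact force between jar and tray above 60 N).
It fails at once if the beaker, a bottle or the timer is pushed more than 20 mm or tipped over (distance of any of beaker, bottle, dropper, timer from where it was at the start of the episode above 0.02 m or angle between any of beaker, bottle, dropper's own z axis and vertical above 0.5 rad).
It also fails if it takes over 51 s, if anything falls off the work surface, if the arm or the gripper's body presses on something with over 40 N, if the wrist force passes 120 N, or if a joint passes its speed limit or range.

## Working session

There is one attempt and no reset: what is moved stays moved. The work goes in short steps, Python scripts to look and compute and a tool call to move; the robot and the scene stay as the last step left them, time stands still between calls to the robot, and variables do not carry over. Pictures are saved under pics/ and viewed, at most 10 in all, crops included, and the job is handed in when it is done.

Besides the shell and the picture viewer there is one more tool, called after "Call:" by a JSON object that holds its "api" and its "payload", one argument or row to a line. move_arm: Moves the arm, as the interface text tells. Its arguments: {"type":"object","properties":{"commands":{"type":"array","items":{"type":"array","items":{"type":"array","items":{"type":"number"}}}},"claw":{"type":"number"},"squeeze":{"type":"number"}},"required":["commands"]}

```bash
mkdir -p pics
cat > h.py <<'E'
from rig import *
import numpy as np, cv2
from scipy.spatial.transform import Rotation as R
def grab(n):
    c=camera(n); np.savez(f'{n}.npz',**{k:np.asarray(v) for k,v in c.items()}); return c
def cloud(c):
    K=np.asarray(c['camera_matrix']);E=np.asarray(c['extrinsics']);d=np.asarray(c['range_z'])
    v,u=np.mgrid[0:d.shape[0],0:d.shape[1]]
    x=(u-K[0,2])/K[0,0]*d; y=(v-K[1,2])/K[1,1]*d
    p=np.stack([x,-y,-d,np.ones_like(d)],-1)
    return (p@np.linalg.inv(E).T)[...,:3]
def rel(goal,yaw=None):
    "shift in tool units to world goal of TCP"
    o=get_obs(); r=R.from_quat(o['tool_rot']); 
    return r.inv().apply(np.array(goal)-o['position'])/0.04
E
python3 - <<'E'
from h import *
for n in('top','side'):
    c=grab(n); cv2.imwrite(f'pics/{n}0.png',c['pixels'])
    print(n,c['camera_matrix'],c['extrinsics'],[k for k in c])
o=get_obs();print(o);print(R.from_quat(o['tool_rot']).as_matrix().round(3))
E
```

```text
top [[476.17735691   0.         316.23973848]
 [  0.         476.17735691 204.43406075]
 [  0.           0.           1.        ]] [[-0.01978284 -0.99968714  0.01530562 -0.18261543]
 [ 0.98187288 -0.01653944  0.18881764 -0.53060649]
 [-0.18850542  0.01876352  0.98189288 -1.82566695]
 [ 0.          0.          0.          1.        ]] ['pixels', 'range_z', 'camera_matrix', 'extrinsics']
side [[365.59032732   0.         312.76501955]
 [  0.         365.59032732 201.1059974 ]
 [  0.           0.           1.        ]] [[-0.99732728  0.06832433 -0.02588609  0.54083135]
 [-0.05639474 -0.49460146  0.86728832 -0.12320956]
 [ 0.0464536   0.86643014  0.49713266 -1.17388866]
 [ 0.          0.          0.          1.        ]] ['pixels', 'range_z', 'camera_matrix', 'extrinsics']
{'time': 0.1, 'q': array([ 1.01154818e+00,  5.28363381e-01,  1.43375762e+00,  2.58736814e-05,
        1.18140597e+00, -1.78477756e-01]), 'joint_velocities': array([ 0.00019358, -0.00212343, -0.00363396, -0.00065597, -0.00191804,
        0.00055281]), 'joint_torque': array([ 3.01586169e-04, -4.40986347e+01, -1.77150518e+01,  6.34845207e-02,
        5.33581933e-02, -2.93758865e-05]), 'position': array([0.23206529, 0.57999178, 0.40388045]), 'tool_rot': array([ 1.89241888e-01,  9.81930024e-01, -8.97794465e-04, -3.59873876e-04]), 'ft_force': array([ 0.4260479 , -0.30158974, -0.31208262]), 'moment': array([-0.02406744, -0.0032862 ,  0.0193508 ]), 'grip_force': 0.0, 'grip_width': 0.08720673203618032}
[[-0.928  0.372 -0.001]
 [ 0.372  0.928 -0.002]
 [ 0.    -0.002 -1.   ]]
```

View pics/top0.png

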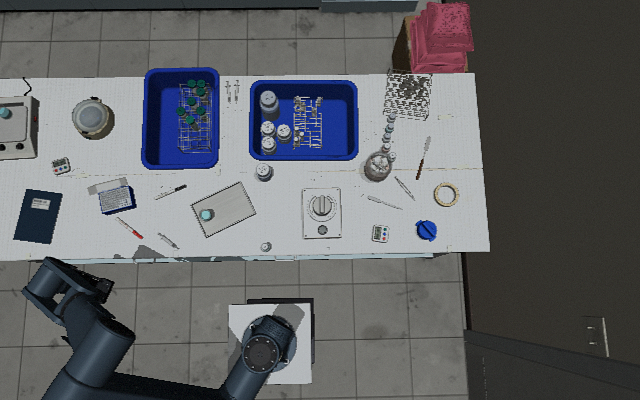

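View pics/side0.png

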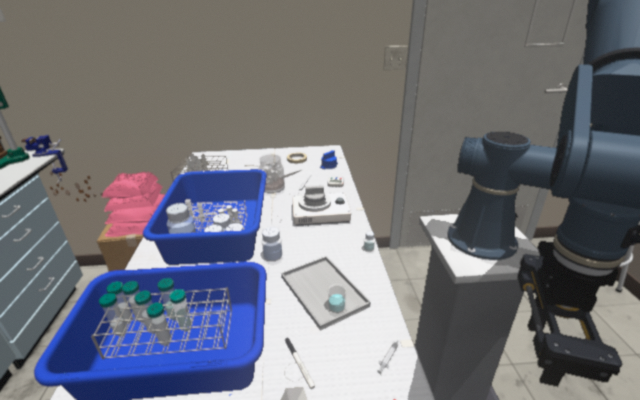

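The steel jar sits on the white mill at top pixel (322,206), with the grey button at (322,230). The jar-shaped thing at (426,230) is blue, so it isn't the one meant. The tray is at (223,210) with the beaker at (207,214), the bottle at (264,171), the dropper at (265,246) and the timer at (380,233). I'll confirm in a crop and measure.

Run:
```python
from h import *
c=np.load('top.npz'); P=cloud(c); im=c['pixels']
cv2.imwrite('pics/crop1.png',cv2.resize(im[160:255,180:400],None,fx=3.6,fy=3.6,interpolation=cv2.INTER_CUBIC))
for n,(v,u) in dict(bar=(206,322),button=(230,322),beaker=(214,207),dropper=(246,265),bottle=(168,264),timer=(233,380),table=(190,290)).items(): print(n,P[v,u].round(4))
def box(m,n):
    q=P[m]; r=cv2.minAreaRect(q[:,:2].astype(np.float32)*1000); print(n,len(q),r,'medz',np.median(q[:,2]).round(4)); return q
v,u=np.mgrid[0:400,0:640]; z=P[...,2]; z0=np.median(z[185:195,280:296]); print('z0',z0)
win=lambda a,b,cc,d:(v>=a)&(v<b)&(u>=cc)&(u<d)
box(win(180,245,295,350)&(abs(z-z0-.045)<.006),'deck')
for h in(.09,.105): box(win(180,245,295,350)&(z-z0>h),'bar>%g'%h)
box(win(175,245,185,262)&(z-z0>.010)&(z-z0<.03),'tray')
box(win(200,230,195,222)&(z-z0>.045),'beaker')
box(win(222,240,312,334)&(z-z0>.053)&(z-z0<.07),'button')
```

```text
bar [ 0.5086 -0.2129  0.1153]
button [ 0.4246 -0.2126  0.0564]
beaker [0.4991 0.2394 0.0359]
dropper [0.3664 0.009  0.0549]
bottle [0.6697 0.0104 0.0854]
timer [ 0.4133 -0.4438  0.0214]
table [ 0.5997 -0.0874 -0.0041]
z0 -0.0002954089531700399
deck 1021 ((495.9844055175781, -213.25515747070312), (200.3131103515625, 149.16709899902344), 0.5792391896247864) medz 0.0442
bar>0.09 133 ((362.9171447753906, -176.79270935058594), (64.2728271484375, 378.8994140625), 77.47218322753906) medz 0.1092
bar>0.105 83 ((360.05108642578125, -192.59791564941406), (21.90641975402832, 379.7091979980469), 82.53707885742188) medz 0.1136
tray 432 ((524.02783203125, 176.70480346679688), (273.3190612792969, 307.59521484375), 3.338517427444458) medz 0.0136
beaker 54 ((333.45233154296875, 60.421417236328125), (538.4801025390625, 44.18039321899414), 48.93171310424805) medz 0.0567
button 48 ((431.4600830078125, -201.92343139648438), (47.968387603759766, 45.367820739746094), 4.419522285461426) medz 0.0573
```

View pics/crop1.png

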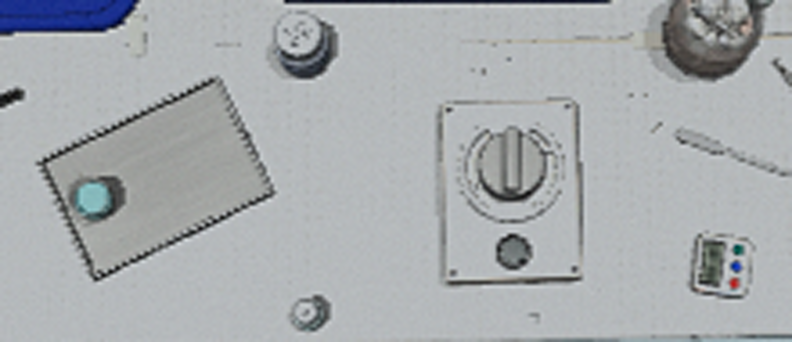

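```bash
cat >> h.py <<'E'
def ray(c,u,v,z):
    K=np.asarray(c['camera_matrix']);E=np.asarray(c['extrinsics'])
    d=E[:3,:3].T@np.array([(u-K[0,2])/K[0,0],-(v-K[1,2])/K[1,1],-1]); o=-E[:3,:3].T@E[:3,3]
    return o+d*(z-o[2])/d[2]
E
python3 - <<'E'
from h import *
c=np.load('top.npz'); g=lambda u,v,z: ray(c,180+(u+.5)/3.6-.5,160+(v+.5)/3.6-.5,z)[:2]
print('barN,S',g(511,128,.115),g(512,193,.115),'mid',g(511.5,162,.115)); print('button',g(514,250,.059))
m=[g(*p,.045) for p in((438,101),(577,98),(582,279),(445,283))]; print('mill',np.round(m,4),np.mean(m,0))
t=np.array([g(*p,.018) for p in((217,78),(41,162),(96,280),(273,190))]); tc=t.mean(0); print('tray',t.round(4),tc)
b=g(95,197,.058); print('beaker',b)
ty=(t[0]+t[3]-t[1]-t[2])/2; print('long',np.linalg.norm(ty)); e=ty/np.linalg.norm(ty); print('goal',tc+.045*e, 'bk along',(b-tc)@e)
P=cloud(c); q=P[180:245,295:350].reshape(-1,3); k=(q[:,2]>.108)&(np.hypot(q[:,0]-.509,q[:,1]+.213)<.06); print('bar cloud',k.sum(),cv2.minAreaRect((q[k,:2]*1000).astype(np.float32)))
k=(q[:,2]>.053)&(q[:,2]<.066)&(np.hypot(q[:,0]-.42,q[:,1]+.213)<.025); print('button cloud',q[k].min(0),q[k].max(0))
print('shift',rel([.42,.2,.40]))
E
```

```text
barN,S [ 0.55068972 -0.21224573] [ 0.48064182 -0.21176586] mid [ 0.51392242 -0.21196943]
button [ 0.42778779 -0.2142714 ]
mill [[ 0.5974 -0.1343]
 [ 0.5983 -0.2883]
 [ 0.3967 -0.2879]
 [ 0.395  -0.1391]] [ 0.49683602 -0.21238991]
tray [[0.6341 0.1138]
 [0.5413 0.3078]
 [0.4084 0.2438]
 [0.5053 0.0504]] [0.52227531 0.17893974]
beaker [0.49383027 0.23845992]
long 0.2156633642487872
goal [0.54206938 0.13852694] bk along -0.06596489717341272
bar cloud 63 ((516.44482421875, -213.12509155273438), (15.39599323272705, 64.59046173095703), 88.90917205810547)
button cloud [ 0.40911753 -0.22438058  0.0531339 ] [ 0.44040193 -0.19713466  0.06594961]
shift [-7.89243498 -7.07305229  0.10754951]
```

Call:
{"api": "move_arm", "payload": {
  "commands": [
    [[-7.9, -7.1, 0, 0, 0, 1.3], [-7.9, -7.1, 0, 0, 0, 1.3], [-7.9, -7.1, 0, 0, 0, 1.3], [-7.9, -7.1, 0, 0, 0, 1.3], [-7.9, -7.1, 0, 0, 0, 1.3], [-7.9, -7.1, 0, 0, 0, 1.3], [-7.9, -7.1, 0, 0, 0, 1.3], [-7.9, -7.1, 0, 0, 0, 1.3], [-7.9, -7.1, 0, 0, 0, 1.3], [-7.9, -7.1, 0, 0, 0, 1.3]]
  ],
  "claw": 1
}}

```text
time: 1.35
position: [0.4193, 0.2001, 0.4046]
tool_rot: [0.744, 0.668, -0.0, -0.0]
ft_force: [-0.0, 0.4, -0.3]
grip_width: 0.0016
grip_force: 0.0
```

```bash
cat > s.py <<'E'
from h import *
import sys
a=[float(x) for x in sys.argv[1:]]
o=get_obs(); r=R.from_quat(o['tool_rot'])
print('t',round(o['time'],2),'pos',o['position'].round(4),'F',o['ft_force'].round(1),'w',round(o['grip_width'],4),'gf',o['grip_force'],'q',o['q'].round(2))
print('shift',rel(a[:3]).round(3),'rotvec',(r.inv()*R.from_matrix(np.column_stack([np.cross([np.cos(a[3]),np.sin(a[3]),0],[0,0,-1]),[np.cos(a[3]),np.sin(a[3]),0],[0,0,-1]]))).as_rotvec().round(4))
E
python3 s.py .425 -.213 .30 -1.571
```

```text
t 1.35 pos [0.4193 0.2001 0.4046] F [-0.   0.4 -0.3] w 0.0016 gf 0.0 q [0.2  0.31 1.82 0.   1.01 0.31]
shift [-10.254   1.252   2.613] rotvec [-7.0000e-04  6.0000e-04  1.4636e+00]
```

Call:
{"api": "move_arm", "payload": {
  "commands": [
    [[-10.25, 1.2, 2, 0, 0, 1.464], [-10.25, 1.2, 2, 0, 0, 1.464], [-10.25, 1.2, 2, 0, 0, 1.464], [-10.25, 1.2, 2, 0, 0, 1.464], [-10.25, 1.2, 2, 0, 0, 1.464], [-10.25, 1.2, 2, 0, 0, 1.464], [-10.25, 1.2, 2, 0, 0, 1.464], [-10.25, 1.2, 2, 0, 0, 1.464], [-10.25, 1.25, 2.6, 0, 0, 1.464], [-10.25, 1.25, 2.6, 0, 0, 1.464], [-10.25, 1.25, 2.6, 0, 0, 1.464]]
  ]
}}

```text
time: 2.72
position: [0.4252, -0.2131, 0.3011]
tool_rot: [1.0, -0.001, 0.0, 0.0]
ft_force: [0.5, -1.0, 0.5]
grip_width: 0.0009
grip_force: 0.0
```

```bash
python3 s.py .425 -.213 .23 -1.571
python3 - <<'E'
from h import *
c=grab('top'); s=grab('side')
a=cv2.resize(c['pixels'][170:250,280:380],(500,400),interpolation=2)
b=cv2.resize(s['pixels'][130:230,270:390],(480,400),interpolation=2)
cv2.imwrite('pics/p2.png',cv2.resize(np.hstack([a,b]),(800,326)))
E
```

```text
t 2.73 pos [ 0.4252 -0.2131  0.3011] F [ 0.5 -1.   0.5] w 0.0009 gf 0.0 q [-0.7   0.5   1.9   0.    0.74  0.87]
shift [-0.006 -0.002  1.777] rotvec [ 0.     -0.0001 -0.0009]
```

View pics/p2.png

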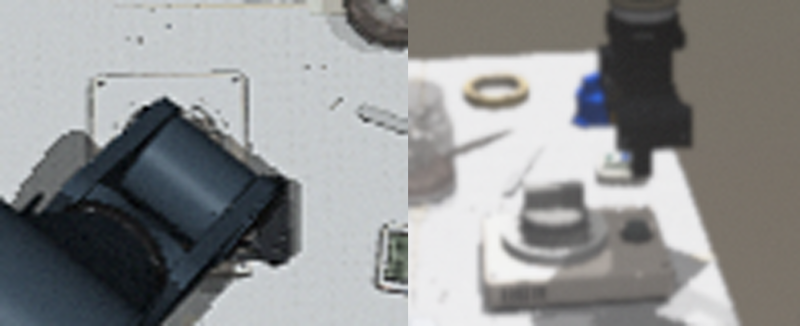

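Left panel: the arm covers the button. Right panel: the closed fingertips (640,170) are above the button (637,228) and the gripper is narrow towards the jar. I'll press now.

Call:
{"api": "move_arm", "payload": {
  "commands": [
    [[0, 0, 0.8, 0, 0, 0], [0, 0, 1.3, 0, 0, 0], [0, 0, 1.45, 0, 0, 0], [0, 0, 1.55, 0, 0, 0], [0, 0, 1.62, 0, 0, 0], [0, 0, 1.68, 0, 0, 0], [0, 0, 1.72, 0, 0, 0], [0, 0, 1.74, 0, 0, 0], [0, 0, 1.74, 0, 0, 0]]
  ]
}}

```text
time: 3.95
position: [0.4247, -0.2137, 0.2316]
tool_rot: [1.0, -0.002, 0.0, -0.0]
ft_force: [-0.9, 1.9, 6.7]
grip_width: 0.0001
grip_force: 3.1
```

Call:
{"api": "move_arm", "payload": {
  "commands": [
    [[0, 0, 0.02, 0, 0, 0], [0, 0, 0.04, 0, 0, 0], [0, 0, 0.05, 0, 0, 0], [0, 0, 0.05, 0, 0, 0]]
  ]
}}

```text
time: 4.45
position: [0.4246, -0.2136, 0.2314]
tool_rot: [1.0, -0.002, 0.0, 0.0]
ft_force: [-2.6, 4.7, 24.2]
grip_width: 0.0003
grip_force: 11.9
```

Call:
{"api": "move_arm", "payload": {
  "commands": [
    [[0, 0, -1, 0, 0, 0], [0, 0, -2.5, 0, 0, 0], [0, 0, -2.7, 0, 0, 0], [1, 0, -2.7, 0, 0, 0], [2.27, 0, -2.7, 0, 0, 0], [2.27, 0, -2.7, 0, 0, 0]]
  ]
}}

```text
time: 5.2
position: [0.5185, -0.2148, 0.3366]
tool_rot: [1.0, -0.001, 0.002, 0.001]
ft_force: [-0.2, 0.0, -0.8]
grip_width: 0.001
grip_force: 0.0
```

Call:
{"api": "move_arm", "payload": {
  "commands": [
    [[0, 0, 0, 0, 0, 0], [0, 0, 0, 0, 0, 0], [0, 0, 0, 0, 0, 0]]
  ],
  "claw": -0.2
}}

```text
time: 5.58
position: [0.5147, -0.2142, 0.337]
tool_rot: [1.0, -0.002, -0.0, -0.0]
ft_force: [0.2, -0.1, 0.4]
grip_width: 0.0225
grip_force: 0.0
```

```bash
python3 s.py .515 -.213 .274 -1.571
python3 - <<'E'
from h import *
c=grab('top'); s=grab('side')
a=cv2.resize(c['pixels'][170:250,280:380],(500,400),interpolation=2)
b=cv2.resize(s['pixels'][130:230,270:390],(480,400),interpolation=2)
cv2.imwrite('pics/p3.png',cv2.resize(np.hstack([a,b]),(800,326)))
E
```

```text
t 5.58 pos [ 0.5147 -0.2142  0.337 ] F [ 0.2 -0.1  0.4] w 0.0225 gf 0.0 q [-0.59  0.53  1.67 -0.    0.95  0.98]
shift [ 0.008 -0.03   1.575] rotvec [-0.0004  0.0008 -0.0037]
```

View pics/p3.png

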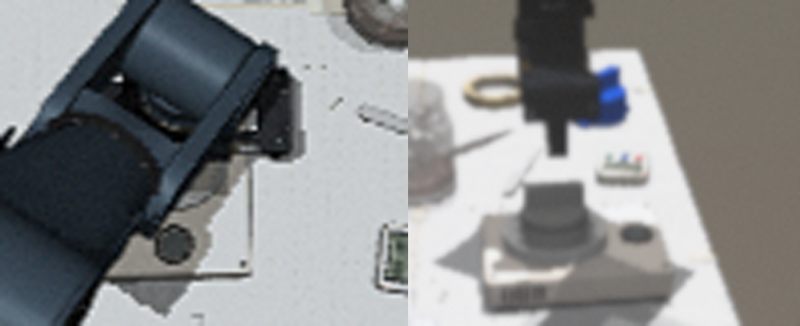

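The button is down. The finger (557,135) is in line above the bar (555,200). Next I descend with the fingers open and grip.

Call:
{"api": "move_arm", "payload": {
  "commands": [
    [[0, 0, 0, 0, 0, 0], [0, 0, 0, 0, 0, 0], [0, -0.03, 0.5, 0, 0, 0], [0, -0.03, 1.0, 0, 0, 0], [0, -0.03, 1.3, 0, 0, 0], [0, -0.03, 1.5, 0, 0, 0], [0, -0.03, 1.57, 0, 0, 0], [0, -0.03, 1.57, 0, 0, 0]]
  ]
}}

```text
time: 6.68
position: [0.5157, -0.2131, 0.2745]
tool_rot: [1.0, -0.002, 0.0, 0.0]
ft_force: [-0.5, -0.2, -0.6]
grip_width: 0.0522
grip_force: 0.0
```

Call:
{"api": "move_arm", "payload": {
  "commands": [
    [[0, 0, 0, 0, 0, 0], [0, 0, 0, 0, 0, 0], [0, 0, 0, 0, 0, 0], [0, 0, 0, 0, 0, 0], [0, 0, 0, 0, 0, 0]]
  ],
  "claw": 1,
  "squeeze": 40
}}

```text
time: 7.3
position: [0.5154, -0.2124, 0.2743]
tool_rot: [1.0, -0.002, -0.0, -0.001]
ft_force: [0.3, 2.2, 1.1]
grip_width: 0.0157
grip_force: 40.0
```

Call:
{"api": "move_arm", "payload": {
  "commands": [
    [[0, 0, 0, 0, 0, -0.1], [0, 0, 0, 0, 0, -0.2], [0, 0, 0, 0, 0, -0.3], [0, 0, 0, 0, 0, -0.4], [0, 0, 0, 0, 0, -0.5], [0, 0, 0, 0, 0, -0.6], [0, 0, 0, 0, 0, -0.7], [0, 0, 0, 0, 0, -0.7]]
  ]
}}

```text
time: 8.3
position: [0.5156, -0.2132, 0.2743]
tool_rot: [0.94, 0.341, -0.0, 0.0]
ft_force: [-0.2, -0.4, 0.1]
grip_width: 0.0158
grip_force: 40.0
```

Call:
{"api": "move_arm", "payload": {
  "commands": [
    [[0, 0, 0, 0, 0, -0.1], [0, 0, 0, 0, 0, -0.2], [0, 0, 0, 0, 0, -0.3], [0, 0, 0, 0, 0, -0.4], [0, 0, 0, 0, 0, -0.5], [0, 0, 0, 0, 0, -0.6], [0, 0, 0, 0, 0, -0.7], [0, 0, 0, 0, 0, -0.75], [0, 0, 0, 0, 0, -0.75], [0, 0, 0, 0, 0, -0.75]]
  ]
}}

```text
time: 9.55
position: [0.5156, -0.2131, 0.2743]
tool_rot: [0.75, 0.661, -0.0, 0.0]
ft_force: [-0.5, -0.9, -1.1]
grip_width: 0.0157
grip_force: 40.0
```

```bash
python3 s.py .5155 -.213 .39 0; python3 -c "
from h import *
print(get_obs()['moment'])
s=grab('side');cv2.imwrite('pics/p4.png',cv2.resize(s['pixels'][110:230,250:400],(600,480),interpolation=2))"
```

```text
t 9.55 pos [ 0.5156 -0.2131  0.2743] F [-0.5 -0.9 -1.1] w 0.0157 gf 39.993895618245006 q [-0.59  0.62  1.71 -0.    0.8  -0.47]
shift [ 2.000e-03 -3.000e-03 -2.892e+00] rotvec [ 0.0003  0.0005 -0.1252]
[-0.30142929  0.03105968 -0.02045256]
```

View pics/p4.png

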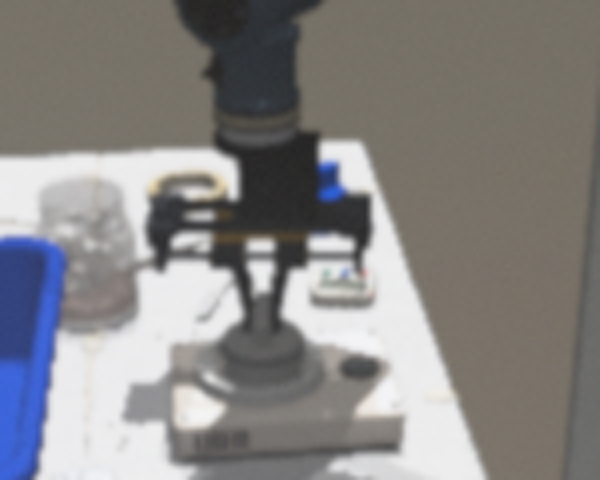

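The bar is seen end-on at (262,310) between the fingers, so the jar has turned about 83°. Now I lift it straight.

Call:
{"api": "move_arm", "payload": {
  "commands": [
    [[0, 0, -0.15, 0, 0, 0], [0, 0, -0.4, 0, 0, 0], [0, 0, -0.8, 0, 0, 0], [0, 0, -1.4, 0, 0, 0], [0, 0, -2.2, 0, 0, 0], [0, 0, -2.9, 0, 0, 0], [0, 0, -2.9, 0, 0, 0], [0, 0, -2.9, 0, 0, 0]]
  ]
}}

```text
time: 10.6
position: [0.5148, -0.2125, 0.3898]
tool_rot: [0.75, 0.662, -0.0, -0.001]
ft_force: [0.3, -0.1, -5.1]
grip_width: 0.0157
grip_force: 40.0
```

```bash
python3 s.py .542 .138 .39 0;python3 -c "
from h import *
s=grab('side');cv2.imwrite('pics/p5.png',cv2.resize(s['pixels'][80:240,220:400],(540,480),interpolation=2))"
```

```text
t 10.6 pos [ 0.5148 -0.2125  0.3898] F [ 0.3 -0.1 -5.1] w 0.0157 gf 39.99296274036169 q [-0.59  0.45  1.62 -0.    1.07 -0.47]
shift [ 8.779e+00 -4.090e-01  3.000e-03] rotvec [-0.0019 -0.001  -0.1239]
```

View pics/p5.png

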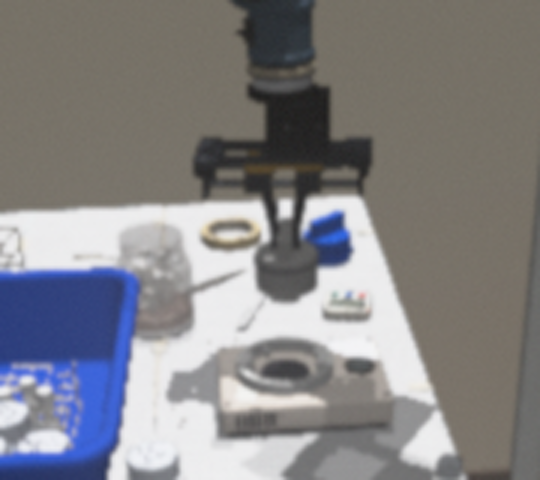

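The jar hangs upright at (287,265), clear of the empty mount at (285,365). I'll carry it over to the tray.

Call:
{"api": "move_arm", "payload": {
  "commands": [
    [[1, -0.05, 0, 0, 0, -0.02], [2, -0.1, 0, 0, 0, -0.04], [3, -0.15, 0, 0, 0, -0.06], [4, -0.2, 0, 0, 0, -0.08], [5, -0.25, 0, 0, 0, -0.1], [6, -0.3, 0, 0, 0, -0.12], [7, -0.35, 0, 0, 0, -0.12], [8, -0.38, 0, 0, 0, -0.12], [8.6, -0.41, 0, 0, 0, -0.12], [8.78, -0.41, 0, 0, 0, -0.12], [8.78, -0.41, 0, 0, 0, -0.12]]
  ]
}}

```text
time: 12.02
position: [0.5425, 0.1375, 0.3893]
tool_rot: [0.708, 0.706, -0.001, -0.001]
ft_force: [-0.9, -0.7, -4.1]
grip_width: 0.0156
grip_force: 40.0
```

```bash
python3 s.py .542 .138 .24 0
```

```text
t 12.03 pos [0.5425 0.1375 0.3893] F [-0.9 -0.7 -4.1] w 0.0156 gf 39.99304457567632 q [ 0.05  0.46  1.61 -0.    1.07  0.05]
shift [ 0.015 -0.004  3.733] rotvec [-0.0022  0.0007 -0.0032]
```

Call:
{"api": "move_arm", "payload": {
  "commands": [
    [[0, 0, 0.8, 0, 0, 0], [0, 0, 1.6, 0, 0, 0], [0, 0, 2.4, 0, 0, 0], [0, 0, 3.0, 0, 0, 0], [0, 0, 3.4, 0, 0, 0], [0, 0, 3.6, 0, 0, 0], [0, 0, 3.7, 0, 0, 0], [0, 0, 3.73, 0, 0, 0], [0, 0, 3.76, 0, 0, 0], [0, 0, 3.79, 0, 0, 0], [0, 0, 3.79, 0, 0, 0]]
  ]
}}

```text
time: 13.4
position: [0.5427, 0.1376, 0.2389]
tool_rot: [0.708, 0.706, 0.0, 0.0]
ft_force: [-1.0, -0.1, -4.9]
grip_width: 0.0154
grip_force: 40.0
```

```bash
python3 s.py .542 .138 .2333 0; python3 -c "
from h import *
s=grab('side');cv2.imwrite('pics/p6.png',cv2.resize(s['pixels'][200:340,250:400],(640,597),interpolation=2))"
```

```text
t 13.4 pos [0.5427 0.1376 0.2389] F [-1.  -0.1 -4.9] w 0.0154 gf 39.992865677922964 q [ 0.05  0.68  1.72 -0.    0.73  0.05]
shift [ 0.009 -0.018  0.141] rotvec [ 0.0003  0.     -0.0039]
```

View pics/p6.png

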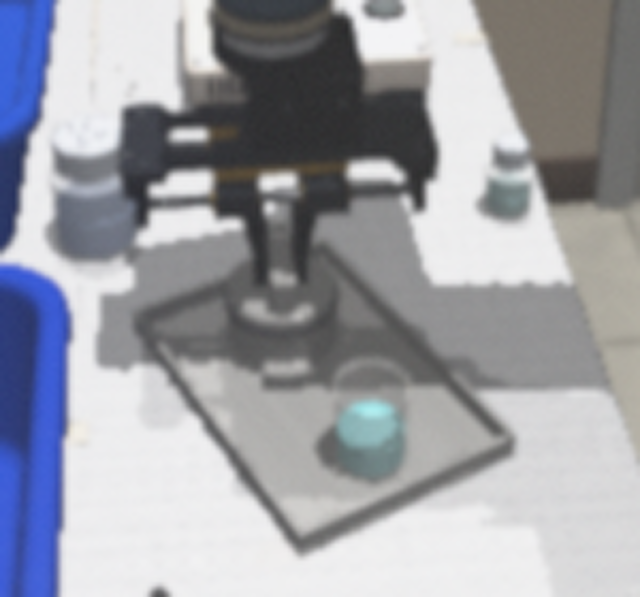

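The jar at (280,300) hangs just above the empty end of the tray, clear of the walls and of the beaker at (370,430). I'll lower it gently.

Call:
{"api": "move_arm", "payload": {
  "commands": [
    [[0, 0, 0.03, 0, 0, 0], [0, 0, 0.06, 0, 0, 0], [0, 0, 0.09, 0, 0, 0], [0, 0, 0.11, 0, 0, 0], [0, 0, 0.13, 0, 0, 0], [0, 0, 0.13, 0, 0, 0]]
  ]
}}

```text
time: 14.2
position: [0.5427, 0.1375, 0.2335]
tool_rot: [0.709, 0.706, -0.0, -0.0]
ft_force: [0.2, 1.0, -3.4]
grip_width: 0.0156
grip_force: 40.0
```

Call:
{"api": "move_arm", "payload": {
  "commands": [
    [[0, 0, 0.015, 0, 0, 0], [0, 0, 0.03, 0, 0, 0], [0, 0, 0.03, 0, 0, 0]]
  ]
}}

```text
time: 14.58
position: [0.5426, 0.1376, 0.2333]
tool_rot: [0.708, 0.706, 0.0, 0.0]
ft_force: [-2.5, 0.8, 6.1]
grip_width: 0.0157
grip_force: 40.0
```

Contact: the force went from -4 N to +6 N, so the jar is seated. I'll release it, partly opening the fingers.

Call:
{"api": "move_arm", "payload": {
  "commands": [
    [[0, 0, 0, 0, 0, 0], [0, 0, 0, 0, 0, 0], [0, 0, 0, 0, 0, 0], [0, 0, 0, 0, 0, 0]]
  ],
  "claw": 0.1
}}

```text
time: 15.08
position: [0.5428, 0.1375, 0.2322]
tool_rot: [0.709, 0.706, 0.0, 0.0]
ft_force: [0.5, 0.4, -0.5]
grip_width: 0.0382
grip_force: 0.0
```

Call:
{"api": "move_arm", "payload": {
  "commands": [
    [[0, 0, -0.1, 0, 0, 0], [0, 0, -0.4, 0, 0, 0], [0, 0, -1, 0, 0, 0], [0, 0, -2, 0, 0, 0], [0, 0, -3, 0, 0, 0], [0, 0, -4, 0, 0, 0], [0, 0, -4, 0, 0, 0], [0, 0, -4, 0, 0, 0]]
  ]
}}

```text
time: 16.08
position: [0.5422, 0.1375, 0.3925]
tool_rot: [0.708, 0.706, -0.0, -0.0]
ft_force: [-1.6, -0.3, -0.3]
grip_width: 0.0389
grip_force: 0.0
```

```bash
python3 s.py .542 .138 .2333 0; python3 -c "
from h import *
s=grab('side');cv2.imwrite('pics/p7.png',cv2.resize(s['pixels'][170:340,250:400],(520,590),interpolation=2))"
```

```text
t 16.07 pos [0.5422 0.1375 0.3925] F [-1.6 -0.3 -0.3] w 0.0389 gf 0.0 q [ 0.05  0.45  1.61 -0.    1.08  0.05]
shift [ 0.012 -0.004  3.981] rotvec [-0.0002  0.     -0.0039]
```

View pics/p7.png

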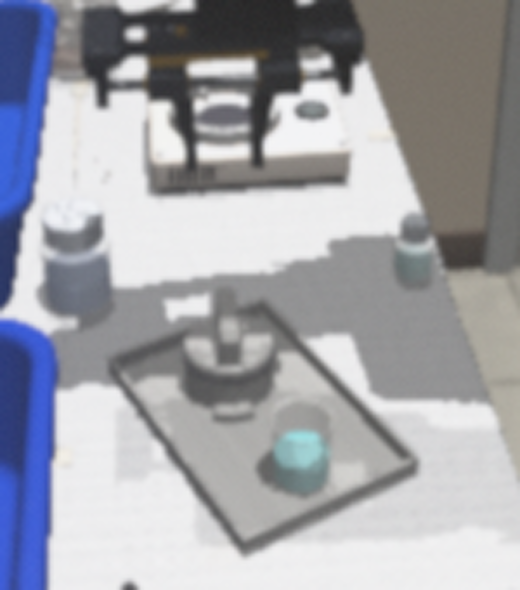

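The jar stands upright at (230,355) in the tray's empty end. The beaker (300,455) and both bottles are in place, the button (312,108) is down, and the gripper is clear.

```bash
python3 -c "
from rig import *
print(hand_in())"
```

```text
the job is handed in; nothing more can be done
None
```

I pressed the release button fully down, turned the jar about 83° and lifted it off. It now stands upright in the tray's empty end; the last picture shows the beaker and bottles in place, the timer (out of that view) was never approached, and I handed the job in at about 16 s (no verdict came back).

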